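# Release the tool case's two squeeze catches and hold its end gate wide open

### The job

I need to slide the level into the aluminium case on the stool, so open its end gate for me: squeeze the round catch fully home between the fingers first (its tab towards its post), and only then the square catch in the same way. Then swing the gate (it has an upright pull) past its detent until it stands wide open, about square to its closed position, and finish while still holding it there, because it springs back if let go. Leave the tools and the other things where they are.

Things in the scene. Friction and masses are not known exactly. Their poses are not given: they have to be found in the camera images.
- case: Open-topped aluminium case, 130 (x) x 220 (y) x 60 mm high, fixed on the white stool (top 120 mm above the bench). Origin: centre of its underside. Its x points from the catch side to the hinge side (away from the robot), y away from the gate, z up. The gate closes its -y end, over a 6 mm apron plate 115 mm long. Catches stand on an ear, top 60 mm up, on the -x side.
- catch_a (a joint): Catch travel, m: 0 shut (may start up to 0.002), grows as the round tab slides straight towards its fixed round post (the case's -x), stop at 0.018. The bolt laps 10 mm over the gate's edge: released beyond 0.012, aim at 0.015. Moves against about 5 N of friction and stays where it is left.
- tab_a: Moving tab of the round catch, the one nearer the gate: steel upright pin, 12 mm diameter, 40 mm tall, origin at its middle, which is 82 mm above the case's underside; at (-62, -60) mm in the case frame when shut. It slides with catch_a.
- post_a: Fixed post of the round catch: same pin, origin at its middle, 80 mm above the case's underside, at (-98, -60) mm in the case frame. Shut, tab and post are 36 mm apart between centres along the case's x, 48 mm over their outsides. Only the tab moves, so centre a squeeze where the pair ends up: 9 to 11 mm from the post's centre.
- catch_b (a joint): Catch travel, m: 0 shut (may start up to 0.002), grows as the square tab slides straight towards its fixed square post (the case's -x), stop at 0.018. The bolt laps 10 mm over the gate's edge: released beyond 0.012, aim at 0.015. Moves against about 5 N of friction and stays where it is left.
- tab_b: Moving tab of the square catch, the one further from the gate: steel upright block, 12 mm in x, 16 mm in y, 40 mm tall, origin at its middle, 82 mm above the case's underside; at (-62, 20) mm in the case frame when shut. It slides with catch_b.
- post_b: Fixed post of the square catch: same block, 12 x 16 x 40 mm, origin at its middle, 80 mm above the case's underside, at (-98, 20) mm in the case frame; spacing as for the round catch.
- gate (a joint): Gate angle, rad: 0 closed, grows as the free end swings out to the case's -y (counterclockwise from above), stop at 1.75; 1.57 is square, wide is beyond 1.35. A spring shuts it: 0.7 N at the pull when closed, 2.5 N when wide. A ball detent at 0.75 (felt from 0.6 to 0.9) takes up to 5 N at the pull to pass; let go beyond it, the gate falls back to about 0.86.
- leaf: The gate leaf: aluminium plate 125 mm long, 6 mm thick, top edge 60 mm above the case's underside, with the pull standing on it near the free end. Origin on the hinge axis at the case's underside; its -x points along the leaf to the free end.
- pull (a point): Middle of the gate's pull: steel upright pin, 14 mm diameter, 40 mm tall, on the gate's top edge (60 mm above the case's underside). This point is 80 mm above the case's underside, 110 mm from the hinge axis; when closed at (-48, -114) mm in the case frame.
- hinge (a point): Point on the gate's upright hinge axis, 80 mm above the case's underside, at (62, -114) mm in the case frame.
- level: Bystander: yellow plastic level 200 x 22 x 45 mm, standing on edge on the stool beyond the case's +y end; origin under its centre.
- key_ring: Bystander: ring of steel hex keys, about 90 mm across, 8 mm high, on the stool; origin under the ring's centre.
- hammer: Bystander: hammer 250 mm long with a black silicone handle, lying on the stool's robot-side edge; origin under its middle.
- dowel_1: Bystander: beech dowel 12 mm diameter, 160 mm long, lying in the case along y.
- dowel_2: Bystander: the other beech dowel, the same, also in the case.
- tape: Bystander: tape measure 68 x 34 x 65 mm on the bench to the right of the stool; origin under its centre.
- jar: Bystander: glass jar 60 mm diameter, 75 mm tall, on the bench to the right of the stool; origin under its centre.
- mug: Bystander: white mug 80 mm diameter, 85 mm tall, on the bench to the right of the stool; origin under its centre.

How it is judged:
On the way, in this order (a step that is already met when the one before it is completed fails the run):
1. the round catch is squeezed home between the fingers while the square one is still shut (value of joint catch_a above 0.012 m and contact force between the fingers and tab_a above 1 N and contact force between the fingers and post_a above 1 N and value of joint catch_b below 0.005 m), for 0.2 s.
2. then the square catch is squeezed home between the fingers, the round one staying released (value of joint each of catch_b, catch_a above 0.012 m and contact force between the fingers and tab_b above 1 N and contact force between the fingers and post_b above 1 N), for 0.2 s.
3. the gate is swung past its detent by the fingers (value of joint gate above 0.95 rad and contact force between the fingers and leaf above 0.5 N), for 0.1 s.
At the end, for the whole second after the job is handed in: The gate stands still at more than 1.35 rad (77 degrees) of opening, with the fingers on the gate or its pull pressing more than 1 N; both catches still released (beyond 11 mm); every bystander within 30 mm of its start (value of joint gate above 1.35 rad and velocity of joint gate between -0.1 and 0.1 rad/s and contact force between the fingers and leaf above 1 N and value of joint each of catch_a, catch_b above 0.011 m and distance of each of level, key_ring, hammer, dowel_1, dowel_2, tape, jar, mug from where it was at the start of the episode below 0.03 m); the arm keeps its last pose, push and grip.
It fails at once if a bystander (level, key ring, hammer, dowel, tape measure, jar or mug) is moved more than 30 mm (distance of any of level, key_ring, hammer, dowel_1, dowel_2, tape, jar, mug from where it was at the start of the episode above 0.03 m).
It also fails if it takes over 56 s, if anything falls off the work surface, if the arm or the gripper's body presses on something with over 40 N, if the wrist force passes 120 N, or if a joint passes its speed limit or range.

### The arm

A 6-joint arm with a two-finger parallel gripper is mounted at the origin on the work surface. World frame = base frame: x ahead of the robot, y to its left, z up, the work surface at z = 0. Lengths are in m, angles in rad, forces in N, time in s.
With the tool pointing down it reaches from about 0.35 to 0.925 m from the base axis. Payload 6.4 kg.
Tool frame: the origin (TCP) lies at the very end of the fingers, on their centre line; the grasp point (between the pads) lies 19 mm behind it; z points along the fingers, y is the line along which they close (so a half turn about z gives the same grasp; the last joint's range is limited). The gripper opens to 94 mm and grips with 3 to 60 N. Pads are 16 mm wide; open, the fingers measure 119 mm over their backs; the gripper's body (75 mm by 177 mm) begins 78 mm behind the grasp point.
Start: joints at [-1.401, 0.245, 1.558, -0, 1.339, -0.174], TCP at [0.219, -0.612, 0.205] pointing down, gripper open.
Joint ranges: [-3.13, 3.13], [-1.02, 2.26], [0.13, 2.54], [-0.95, 4.09], [0.21, 2.88], [-2.74, 2.74]. Speed limits (rad/s): [2.57, 2.57, 3.14, 3.14, 3.14, 3.14].

### API

Orientations are given as a unit quaternion [x, y, z, w].
In Python, from workcell import * gives the robot as it stands. The module is installed in compiled form; this text tells all that it offers. Calls block until the motion is done:
- reach(position, orientation): joint-space move of the TCP to a pose.
- move_linear(position, attitude=None, rate=0.15, stop_force=None): straight line of the TCP; attitude=None keeps the orientation; rate is the mean speed in m/s. With stop_force (N) it stops when the force on the tool has changed by that much, and returns True; else False.
- move_j(angles): joint-space move.
- command_gripper(opening): opening from 0.0 (shut) to 1.0 (fully open); the grip force is fixed at half the most; returns when the fingers have stopped.
- wait(seconds).
- solve_ik(position, orientation): joint angles nearest the present ones, or None.
- get_obs(): the state.
- grab_frame(name): name is "scene" or "top"; returns a dict with "frame" (420x560x3 uint8, red, green, blue), "fx", "fy", "cx", "cy" (pixels), "k1" (the pictures are not rectified: a ray, as slopes to the right and down, at radius r is drawn at 1 + k1 r^2 times it, then the intrinsics apply), "R" (3x3) and "t" (3): a world point X has camera coordinates R X + t. Camera axes: x right, y down, z forward; pixel columns grow to the right and rows downward; lengths in m; the calibration is good to about 2 mm. A picture is of the moment at which its call begins. There is no depth.
A pose or a line that the arm cannot do raises PlanningError and nothing moves.
- close_job(): hands the job in; it is judged then, once.
The state is a dict: "t": time; "q": joint angles; "qvel": joint speeds; "effort": joint torques, N m; "position": TCP position; "tcp_rot": TCP orientation; "force": force on the tool from outside, world axes, zero at the start; "torque": the same for the moment, N m; "finger_gap": opening from 0.0 (shut) to 1.0 (fully open); "finger_force": force on a finger pad.
Only numpy, scipy, OpenCV 4.12 (cv2) and the standard library are available. Lean on these libraries where they do the work, as an engineer would, in place of code of your own. Each camera call takes 0.05 s, during which the arm holds its last target. There are 200 camera calls.

## Working session

There is one attempt and no reset: what is moved stays moved. The work goes in short steps, each a Python script; the robot and the scene stay as the last script left them, time stands still between calls to the robot, and variables do not carry over. Pictures are saved under pics/ and viewed, at most 10 in all, crops included, and the job is handed in when it is done.

```bash
mkdir -p pics
python3 - <<'E'
from workcell import *
import cv2,pickle
for n in("scene","top"):
    f=grab_frame(n); pickle.dump(f,open(n+".pkl","wb"))
    cv2.imwrite(f"pics/{n}0.png",cv2.resize(f["frame"][:,:,::-1],(784,588),interpolation=cv2.INTER_CUBIC))
    print({k:v for k,v in f.items() if k!="frame"})
o=get_obs();print(o)
E
```

```text
{'fx': 422.6974475255991, 'fy': 422.6974475255991, 'cx': 275.510243119043, 'cy': 210.4345819471993, 'k1': -0.07027724470974614, 'R': array([[ 0.69189617,  0.72197776,  0.00527227],
       [ 0.54340357, -0.5159265 , -0.66221779],
       [-0.47538642,  0.46105092, -0.74929287]]), 't': array([-0.23815529, -0.25075822,  1.83802162])}
{'fx': 458.8835219297277, 'fy': 458.8835219297277, 'cx': 277.98000721174833, 'cy': 195.72013018461072, 'k1': -0.015447516372944205, 'R': array([[-0.01045406, -0.99962451, -0.02532888],
       [-0.98422   ,  0.01476094, -0.17633237],
       [ 0.17664003,  0.0230858 , -0.98400475]]), 't': array([-0.10927482,  0.51967322,  1.22612787])}
{'t': 0.1, 'q': array([-1.40111746e+00,  2.45719684e-01,  1.55887180e+00,  1.04875034e-07,
        1.33872803e+00, -1.74108125e-01]), 'qvel': array([-1.74319599e-03, -1.62925593e-03, -1.56968543e-03, -1.69841760e-03,
        8.20904391e-05, -3.33394766e-03]), 'effort': array([-2.54654333e-04, -4.16910768e+01, -3.15526772e+01,  6.85938285e-02,
        3.09233693e-02, -6.37485346e-05]), 'position': array([ 0.21899351, -0.61142344,  0.20448219]), 'tcp_rot': array([ 9.85262289e-01,  1.71048168e-01,  1.96319278e-06, -8.63425495e-04]), 'force': array([-0.27404546, -0.38037762, -0.29794384]), 'torque': array([-0.05533163,  0.00933167,  0.01448293]), 'finger_force': 0.0, 'finger_gap': 1.0003874469689622}
```

View pics/scene0.png

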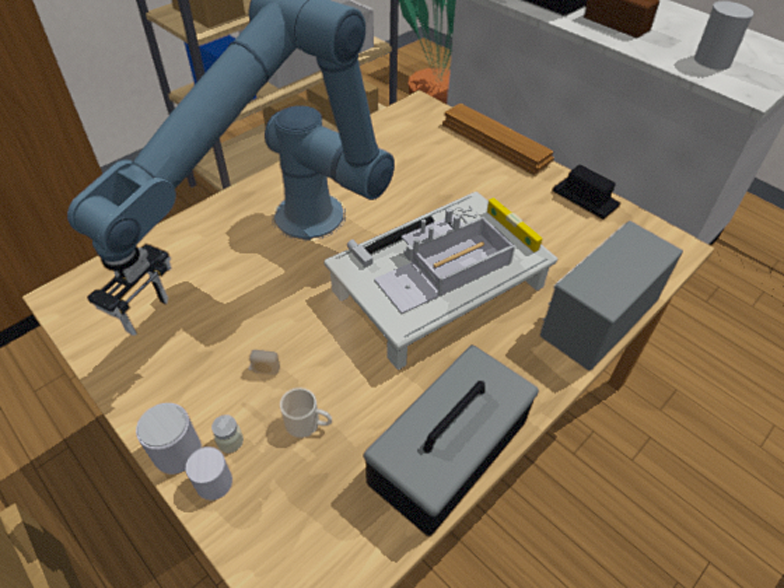

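View pics/top0.png

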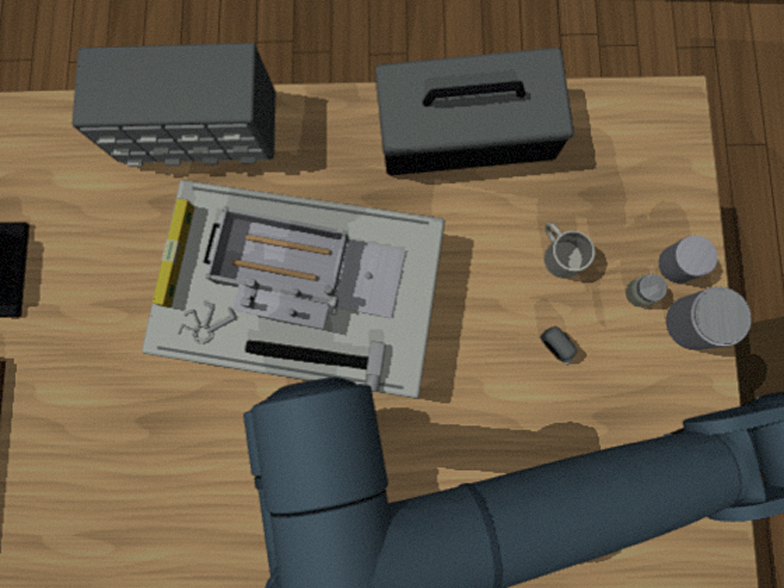

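The top view shows the case at about (280,260) of the 784x588 picture, with the gate to the right at about (335,290). The four pins are at about (250,290), (295,295), (330,295) and nearby. I'll zoom in on them.

Run:
```python
import cv2,pickle
for n,(x,y,w,h) in dict(top=(135,140,160,120),scene=(250,135,140,105)).items():
    f=pickle.load(open(n+".pkl","rb"))["frame"][y:y+h,x:x+w,::-1]
    cv2.imwrite(f"pics/{n}_z.png",cv2.resize(f,(800,600),interpolation=cv2.INTER_CUBIC))
```

```text
(no output)
```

View pics/top_z.png

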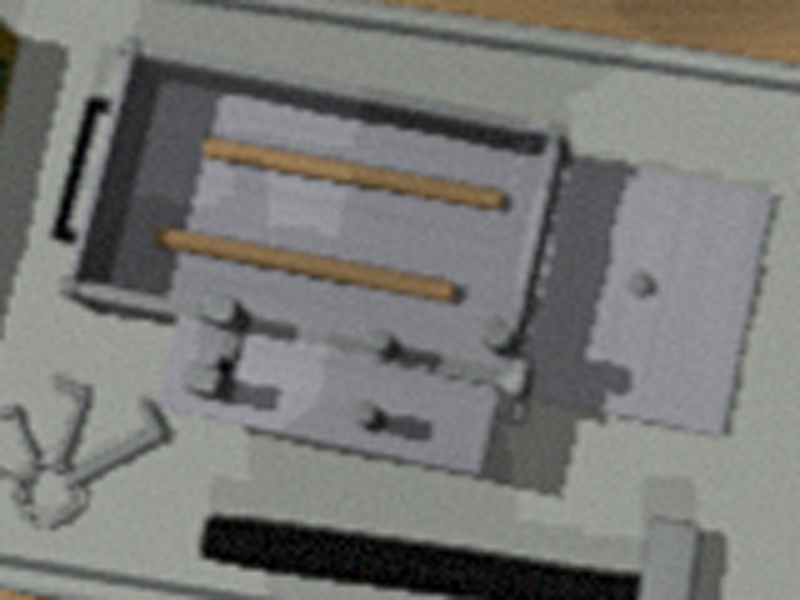

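View pics/scene_z.png

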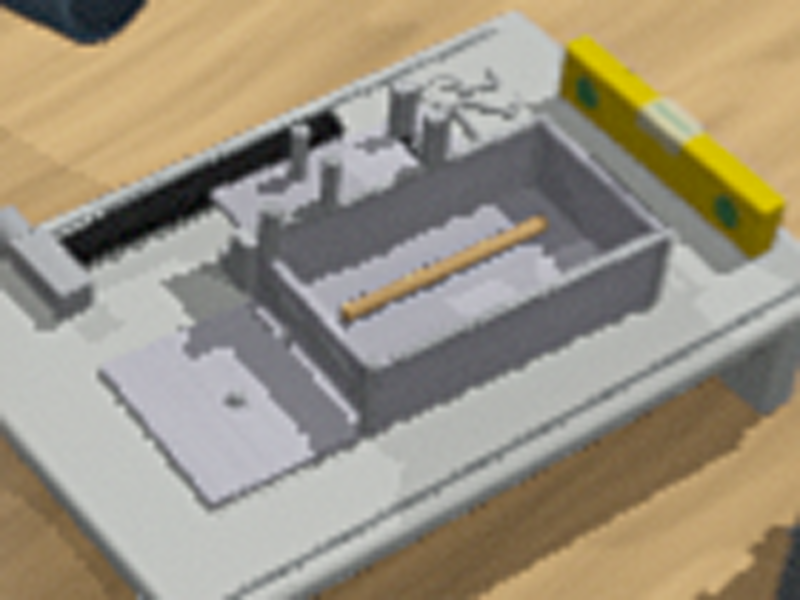

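The top crop (5x) shows these pin tops: tab_b (222,305), post_b (206,378), tab_a (383,343), post_a (371,415) and pull (498,330). The rim corners are at (72,290) and (133,48). The scene crop (5.71x) shows post_b (405,88), tab_b (437,118), post_a (300,130), tab_a (331,165) and pull (270,215).

```bash
cat > vis.py <<'E'
import numpy as np,cv2
def dist(f): return np.array([f["k1"],0,0,0,0.])
def K(f): return np.array([[f["fx"],0,f["cx"]],[0,f["fy"],f["cy"]],[0,0,1.]])
def cast(f,px,z):
    u=cv2.undistortPoints(np.array(px,float).reshape(-1,1,2),K(f),dist(f))[:,0]
    d=np.c_[u,np.ones(len(u))]@f["R"]; c=-f["R"].T@f["t"]
    return (c+d*((np.array(z)-c[2])/d[:,2])[:,None])[:,:2]
E
python3 - <<'E'
import pickle
from vis import *
names="tab_b post_b tab_a post_a pull".split()
M=np.array([[-62,20],[-98,20],[-62,-60],[-98,-60],[-48,-114],[-65,110],[65,110]])/1e3
Z=np.array([.222,.22,.222,.22,.22,.18,.18])
top=np.array([[222,305],[206,378],[383,343],[371,415],[498,330],[72,290],[133,48]])/5+[135,140]-.4
sc=np.array([[437,118],[405,88],[331,165],[300,130],[270,215]])/(800/140)+[250,135]-.4
def fit(M,P):
    m,p=M.mean(0),P.mean(0);A,B=M-m,P-p
    a=np.arctan2((A[:,0]*B[:,1]-A[:,1]*B[:,0]).sum(),(A*B).sum())
    R=np.array([[np.cos(a),-np.sin(a)],[np.sin(a),np.cos(a)]]);t=p-R@m
    return a,t,(P-(M@R.T+t))*1e3
for n,px in(("top",top),("scene",sc)):
    P=cast(pickle.load(open(n+".pkl","rb")),px,Z[:len(px)])
    print(n,P.round(4).tolist());a,t,r=fit(M[:len(px)],P);print(a,t);print(r.round(1))
E
```

```text
top [[0.4781, 0.1165], [0.4434, 0.1237], [0.4587, 0.0389], [0.4246, 0.0445], [0.4645, -0.0156], [0.494, 0.2022], [0.6183, 0.1759]]
-0.2142592151052481 [0.53366196 0.08319465]
[[ 0.8  0.5]
 [ 1.2  0.1]
 [-1.6  1.2]
 [-0.5 -0.9]
 [ 2.   2.4]
 [ 0.5 -2.3]
 [-2.3 -1. ]]
scene [[0.4813, 0.1154], [0.447, 0.124], [0.4658, 0.0359], [0.4292, 0.047], [0.4697, -0.0211]]
-0.2060113030640378 [0.53860553 0.08315901]
[[-0.7 -0. ]
 [ 0.3  1.2]
 [ 0.2 -1.2]
 [-1.2  2.6]
 [ 1.4 -2.5]]
```

```bash
cat > rob.py <<'E'
import numpy as np
from scipy.spatial.transform import Rotation as Ro
from workcell import *
A=-.21; T=np.array([.536,.083])
def W(x,y,h):  # case mm -> world
    c,s=np.cos(A),np.sin(A)
    return np.r_[T+np.array([c*x-s*y,s*x+c*y])/1e3,.12+h/1e3]
def Q(th):     # tool down, closing axis at angle th from the case's x
    return (Ro.from_euler("z",A+th-np.pi/2)*Ro.from_euler("x",np.pi)).as_quat()
def gate(g,h=66,k=0):  # pull pose, closing axis tangential
    return W(62-110*np.cos(g),-114-110*np.sin(g),h),Q(g+np.pi/2+k)
def st(m=""):
    o=get_obs();print(m,"t%.1f"%o["t"],o["position"].round(4),"F",o["force"].round(1),"gap %.1fmm"%(94*o["finger_gap"]),"ff %.1f"%o["finger_force"])
E
python3 - <<'E'
from rob import *
p=lambda *a:print(None if (q:=solve_ik(*a)) is None else q.round(2))
for y in(-60,20):
  for k in(0,np.pi): p(W(-88,y,68),Q(k)); p(W(-88,y,180),Q(k))
for k in(0,np.pi):
  for g in(0,.5,1,1.5): p(*gate(g,66,k))
E
```

```text
None
None
[-0.16 -0.26  2.09 -0.    1.31  0.05]
[-0.16 -0.34  1.95 -0.    1.53  0.05]
None
None
[ 0.02 -0.17  2.02 -0.    1.29  0.23]
[ 0.02 -0.26  1.89 -0.    1.51  0.23]
[-0.28 -0.18  2.03 -0.    1.29  1.5 ]
[-0.39 -0.16  2.02 -0.    1.29  0.89]
[-0.46 -0.07  1.93 -0.    1.28  0.32]
[-0.47  0.06  1.8   0.    1.28 -0.19]
[-0.28 -0.18  2.03  0.    1.29 -1.64]
[-0.39 -0.16  2.02  0.    1.29 -2.26]
None
None
```

Run:
```python
from rob import *
import cv2
o=get_obs(); move_linear(o["position"]+[0,0,.15],rate=.3)
reach(W(-88,-60,180),Q(np.pi)); st("above")
print("stop",move_linear(W(-88,-60,68),rate=.1,stop_force=8)); st("down")
for n in("scene","top"):cv2.imwrite(f"pics/{n}1.png",cv2.resize(grab_frame(n)["frame"][110:270,120:400,::-1],(800,457)))
```

```text
above t3.2 [0.4377 0.0421 0.3001] F [ 0.7 -0.5  0.3] gap 94.0mm ff 0.0
stop False
down t4.5 [0.438  0.0426 0.1888] F [1.2 0.5 0.2] gap 94.0mm ff 0.0
```

View pics/scene1.png

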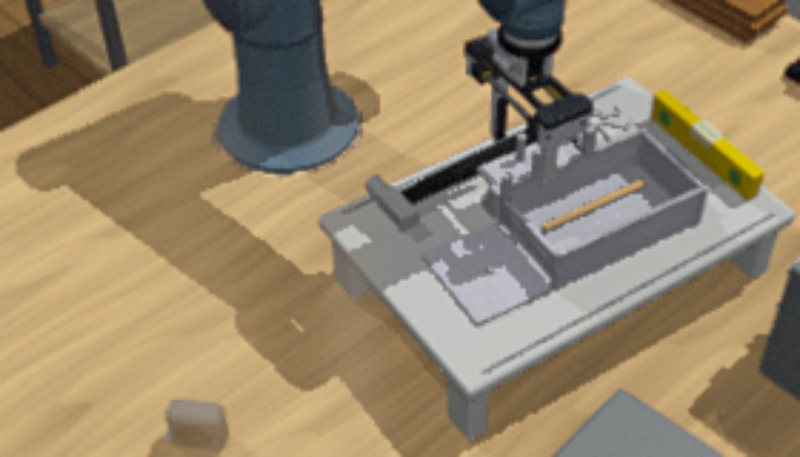

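The fingers, at about (500,120) and (548,160), straddle the round pair, with the post at (521,150). Next I squeeze.

Run:
```python
from rob import *
for o in (.5,.42,.36,.31):
    command_gripper(o); st(o)
```

```text
0.5 t5.4 [0.4383 0.0425 0.1881] F [ 4.3 -0.6 -3.8] gap 47.2mm ff 2.5
0.42 t5.8 [0.4383 0.0425 0.188 ] F [ 6.1  0.1 -3.3] gap 39.7mm ff 2.5
0.36 t6.1 [0.4371 0.0428 0.188 ] F [-1.5  1.4  1. ] gap 34.1mm ff 5.9
0.31 t6.5 [0.4349 0.0433 0.1878] F [-10.8   2.5   7.7] gap 29.5mm ff 17.8
```

```bash
sed -i 's/T=np.array(\[.536,.083\])/T=np.array([.5335,.0835])/' rob.py
python3 - <<'E'
from rob import *
wait(.4); st("held"); command_gripper(1.0); st("open")
p=get_obs()["position"]; move_linear([p[0],p[1],.29],rate=.15)
move_linear(W(-88,20,170),Q(np.pi)); st("above b")
print(move_linear(W(-88,20,68),rate=.1,stop_force=8)); st("down")
for o in (.5,.42,.36,.31): command_gripper(o); st(o)
wait(.4); st("held")
E
```

```text
held t6.8 [0.4349 0.0433 0.1878] F [-10.5   2.7   7.5] gap 29.5mm ff 17.8
open t7.9 [0.4374 0.0426 0.188 ] F [ 0.5 -0.   0.3] gap 94.0mm ff 0.0
above b t9.4 [0.4513 0.1212 0.2894] F [-0.2 -0.7 -0.2] gap 93.7mm ff 0.0
False
down t10.6 [0.4521 0.1214 0.1888] F [-0.3 -0.4  0.3] gap 93.9mm ff 0.0
0.5 t11.5 [0.4526 0.1213 0.1881] F [ 5.6  0.3 -3.4] gap 47.0mm ff 2.5
0.42 t11.8 [0.4526 0.1213 0.1881] F [ 4.9  0.5 -2.9] gap 39.2mm ff 2.5
0.36 t12.2 [0.4526 0.1213 0.1881] F [ 5.6 -0.3 -2.7] gap 33.7mm ff 2.5
0.31 t12.5 [0.4523 0.1214 0.1881] F [ 5.6  0.4 -2.9] gap 29.6mm ff 25.1
held t12.9 [0.4523 0.1214 0.1881] F [ 5.  -0.2 -2.1] gap 29.4mm ff 25.1
```

Run:
```python
from rob import *
import cv2
command_gripper(.25); wait(.3); st("b hard"); command_gripper(1.0)
p=get_obs()["position"]; move_linear([p[0],p[1],.30],rate=.15)
pp,q=gate(0,180); reach(pp,q); command_gripper(.55); st("above pull")
f=grab_frame("scene")["frame"]
cv2.imwrite("pics/s2.png",cv2.resize(f[130:250,250:410,::-1],(800,600),interpolation=cv2.INTER_CUBIC))
print(move_linear(gate(0,67)[0],rate=.1,stop_force=8)); st("down")
command_gripper(0.); st("grip")
```

```text
b hard t13.4 [0.4523 0.1214 0.1881] F [ 5.7  0.3 -3. ] gap 29.5mm ff 30.0
above pull t17.3 [ 0.4628 -0.018   0.3   ] F [-0.5  0.2  0.3] gap 52.0mm ff 0.0
False
down t18.7 [ 0.4633 -0.0182  0.1878] F [-0.4 -0.4  1.2] gap 51.8mm ff 0.0
grip t19.4 [ 0.4627 -0.0179  0.1871] F [-1.5 -0.1  1.3] gap 13.4mm ff 30.0
```

View pics/s2.png

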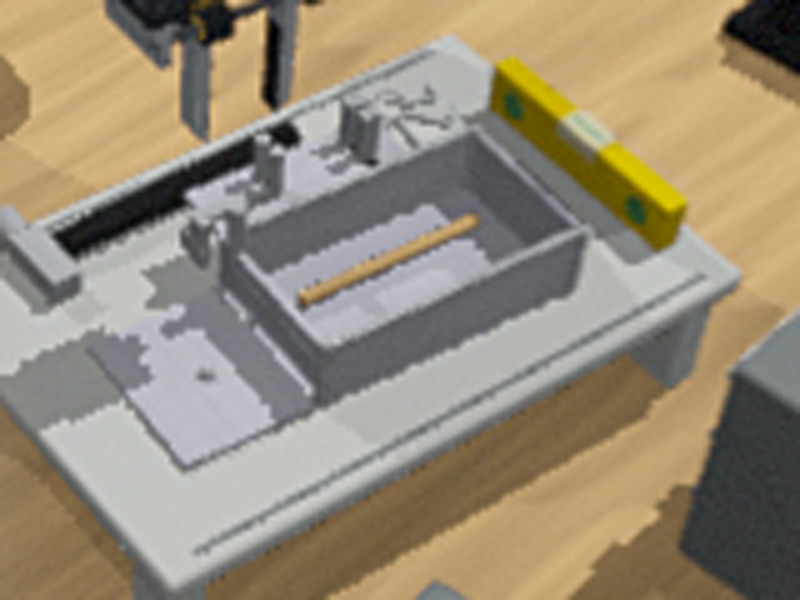

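Both catches are closed up: the round pair touches at (268,165) and the square pair at (360,130). The pull is gripped with a gap of about 14 mm, so I swing it.

Run:
```python
from rob import *
for g in np.arange(.125,1.51,.125):
    p,q=gate(g,67)
    if move_linear(p,q,rate=.06,stop_force=35): st("STOP %.2f"%g);break
    st("%.2f"%g)
```

```text
0.12 t19.7 [ 0.4613 -0.0317  0.1871] F [ 3.9  0.8 -1.2] gap 13.0mm ff 30.0
0.25 t20.1 [ 0.4615 -0.0452  0.1871] F [ 6.5  0.9 -3.2] gap 13.4mm ff 30.0
0.38 t20.5 [ 0.4634 -0.0585  0.1871] F [ 8.9  2.5 -3.5] gap 13.4mm ff 30.0
0.50 t20.9 [ 0.4668 -0.0715  0.1871] F [ 9.6  4.  -4.9] gap 13.2mm ff 30.0
0.62 t21.2 [ 0.4718 -0.0837  0.1871] F [10.3  6.5 -3.4] gap 13.5mm ff 30.0
0.75 t21.6 [ 0.4786 -0.0961  0.1871] F [12.2  5.8 -4.7] gap 13.7mm ff 30.0
0.88 t22.0 [ 0.486  -0.1064  0.187 ] F [ 9.8  8.5 -3.8] gap 13.4mm ff 30.0
1.00 t22.4 [ 0.495  -0.1162  0.187 ] F [ 9.4  9.6 -1.9] gap 13.6mm ff 30.0
1.12 t22.7 [ 0.5047 -0.1249  0.1869] F [ 7.  11.5  0.1] gap 13.6mm ff 30.0
1.25 t23.1 [ 0.5159 -0.1323  0.1869] F [ 5.4 11.6  0.9] gap 13.7mm ff 30.0
1.38 t23.5 [ 0.5278 -0.1384  0.1869] F [ 4.  12.3  1.7] gap 13.2mm ff 30.0
1.50 t23.9 [ 0.5405 -0.1429  0.1869] F [ 2.4 12.2  2.5] gap 13.5mm ff 30.0
```

Run:
```python
from rob import *
import cv2
wait(.5); st(); f=grab_frame("scene")["frame"]
cv2.imwrite("pics/s3.png",cv2.resize(f[120:255,230:410,::-1],(800,600),interpolation=cv2.INTER_CUBIC))
```

```text
t24.4 [ 0.5403 -0.1429  0.1869] F [ 2.5 11.9  2.5] gap 13.0mm ff 30.0
```

View pics/s3.png

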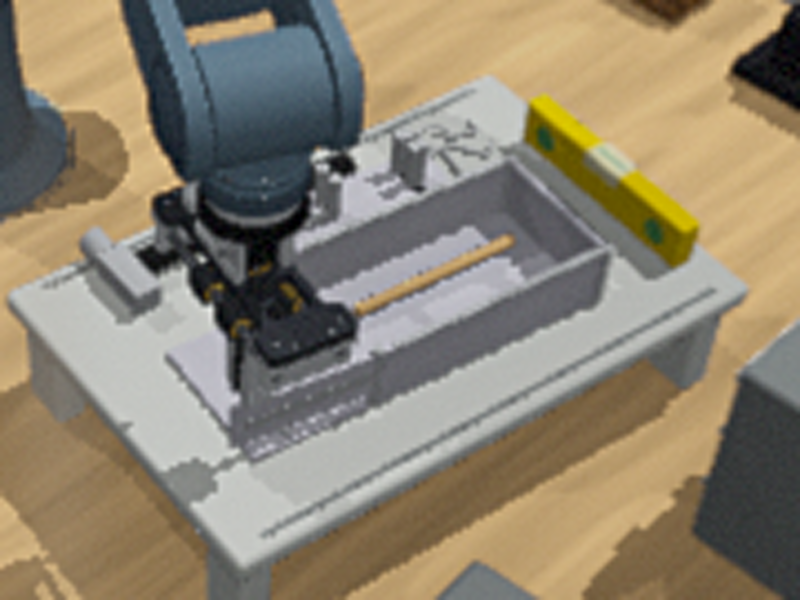

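The gate leaf, from (245,430) to (375,380), stands in line with the case's long side. It is wide open and held, and nothing else has moved.

```bash
python3 -c "
from workcell import *
print(close_job())"
```

```text
the job is handed in; nothing more can be done
None
```

I squeezed the round catch home first, then the square one, and swung the gate to about 1.5 rad, still gripped by its pull; nothing else appeared to move, and I handed the job in at about 24 s without getting a verdict back.

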